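# Hold-to-test insulation check of a lamp driver, eject it and file it as passed

### The job

Give the lamp driver in the bay of the insulation tester its test: hold the yellow button right down for about four seconds and let go before the meter needle gets into the red. Then slide the blue ejector towards the mouth of the bay until the driver sticks out, draw it out by that end, lay it flat on the mat and let go, take it again by its middle and set it down, without dropping it, in the green slot of the black tray, label upwards. Leave the failed driver and the other things on the bench where they are.

Things in the scene. Friction and masses are not known exactly. Their poses are not given: they have to be found in the camera images.
- driver_center (a point): Centre of the lamp driver to test: aluminium box, black end caps, 130 x 40 x 30 mm (its x, y, z), about 0.2 to 0.36 kg, white label with blue stripe on top (+z). It starts in the tester's bay (not grippable there), x along the bay, its -x end 4 to 8 mm inside the mouth. This point is 15 mm above what it lies on; the mat is at height 0.
- driver: The same driver; origin at the centre of its underside, axes as above.
- tester: Insulation tester: grey flat box fixed to the bench, 168 x 132 mm (x, y), 48 mm high; origin at the centre of its underside. Bay along x at y = -36 mm, 46 mm wide, its mouth in the -x face, floor 6.5 mm high, guard roof 40 to 48 mm. In line with the floor a tongue 32 mm wide, 6.5 mm high, runs out to x = -139 mm. Meter (8 mm tall) and button on top on the +y side. Place and yaw vary.
- bay_mouth (a point): Centre of the bay's mouth, at the tester's local (-84, -36, 21.5) mm; axes as the tester's: its +x points into the bay, -x out of it along the tongue.
- test_button_top (a point): Centre of the top of the yellow test button, radius 13.5 mm, pressed straight down; at rest it stands 70 mm above the bench, its black housing (radius 21.5 mm) 60 mm above it.
- test_button (a joint): Travel of the yellow button in m: 0 released, 0.006 right down. Spring: about 1.5 N to start, 5 N right down; returns by itself when let go. The test counts while it is down by more than 4 mm.
- meter_needle (a joint): Meter needle in rad, 0 at rest. It creeps up while the button is held (about 0.3 rad per second, slower later), reaches the red arc at 1.34 after some five and a half seconds, and drops back to 0 when the button is let go.
- ejector_tab (a point): Centre of the blue ejector tab on the tester: 10 mm thick (tester's x), 30 mm wide (y), standing from 50 to 72 mm above the bench over the guard roof (48 mm). Push it with shut fingers on its +x side, or pinch it. At rest the tester's top goes on for 19 mm behind it (+x); beyond that is free.
- ejector (a joint): Travel of the ejector in m: 0 at rest, 0.054 at its stop. It moves along the tester's -x, to the mouth, against a spring (2 N at rest, 5 N at the stop) and goes back by itself. It pushes the driver along: at the stop the driver stands about 45 mm out of the mouth and stays there.
- tray: Black tray fixed to the bench, base 160 x 146 x 4 mm, origin at the centre of its underside. Two slots along its x, at y = +40 and -40 mm, each 137 x 47 mm inside; 5 mm walls, up to 30 mm above the bench, close both ends and the outer 36 mm of each long side; the middle 64 mm of each side is open for fingers. Place and yaw vary.
- pass_liner: Green liner on the floor of the slot for passed drivers (which of the two slots varies): 134 x 44 x 1.5 mm, origin at the centre of its underside 4 mm above the bench, x along the slot. A driver lying on it has its centre 16.5 mm above this origin.
- reject_liner: Red liner of the other slot, same size and frame; the failed driver lies on it.
- failed_driver_center (a point): Centre of the failed driver, same make as the other, 130 x 40 x 30 mm, lying in the red slot; to be left there.
- flux_jar_center (a point): Brown flux jar with white cap, 44 mm across, 47 mm high, centre half-way up.
- solder_spool_center (a point): Black solder spool standing on end, 54 mm across, 40 mm high, with a wire tail reaching up to 55 mm from the axis along its +x; centre half-way up.
- tape_roll_center (a point): Amber tape roll lying flat, 60 mm across, 12 mm high, centre half-way up.
- tip_tin_center (a point): Small white tin with red lid, 38 mm across, 19 mm high, centre half-way up.
- plug_center (a point): White six-way plug with short coloured wire ends, 70 x 27 x 12 mm in all (x, y, z), lying flat. Left of and behind it a flat cable harness lies across the mat, from about (0.52, -0.03) to (0.61, 0.33) (world x, y in m), its wrapped end right of y = 0; the mat in front of the harness, left of y = 0 and from the bench's edge at x = 0.375, is free for laying a driver down.
- hanging_lead (a point): Nearest point of a black iron lead that hangs from the shelf over the bench, fixed: it takes up x 0.66 to 0.85, y -0.17 to -0.08 and z 0.25 to 0.75 m (world). Wrist and forearm must swing past in front of it (nearer the robot).
Mind the look-alikes: they are no part of the job. Of the things that look like the pass_liner, take the one that is nearest to the robot's base at the start.

How it is judged:
On the way, in this order (a step that is already met when the one before it is completed fails the run):
1. the yellow button is held down for three seconds with the driver in the bay (value of joint test_button above 0.004 m and x of driver_center in the frame of bay_mouth above 0.065 m), for 3 s.
2. the button is let go, the driver still in the bay (value of joint test_button below 0.001 m and x of driver_center in the frame of bay_mouth above 0.065 m), for 0.1 s.
3. the ejector slide has pushed the driver out of the mouth (value of joint ejector above 0.045 m and x of driver_center in the frame of bay_mouth below 0.045 m), for 0.05 s.
4. the driver lies flat on the mat, clear of the tester, and is let go (height (world z) of driver_center below 0.0185 m and angle between driver_center's own z axis and vertical below 0.06 rad and horizontal distance between driver_center and bay_mouth above 0.075 m and contact force between the fingers and driver below 0.1 N and linear speed of driver below 0.03 m/s), for 0.15 s.
At the end, for the whole second after the job is handed in: The tested driver lies flat, label up, at rest on the green liner between its walls (centre within 6 mm of the liner's both ways, at most 3.5 mm high, tilt under 0.06, turn under 0.09 rad); button up, ejector within 5 mm of its rest (x of driver_center in the frame of pass_liner between -0.006 and 0.006 m and y of driver_center in the frame of pass_liner between -0.006 and 0.006 m and z of driver_center in the frame of pass_liner below 0.02 m and angle between driver_center's own z axis and vertical below 0.06 rad and angle between the x axis of driver_center and the x axis of pass_liner, either way round below 0.09 rad and linear speed of driver below 0.02 m/s and value of joint test_button below 0.001 m and value of joint ejector below 0.005 m); the robot touches nothing.
It fails at once if the button was held until the needle reached the red arc (1.34 rad) (value of joint meter_needle above 1.34 rad).
It fails at once if the driver was dropped (faster than 0.5 m/s with no finger on it) (linear speed of driver above 0.5 m/s and contact force between the fingers and driver below 0.1 N).
It fails at once if the failed driver or another thing on the bench was shifted by more than 20 mm (distance of any of flux_jar_center, solder_spool_center, tape_roll_center, tip_tin_center, plug_center, failed_driver_center from where it was at the start of the episode above 0.02 m).
It also fails if it takes over 72 s, if anything falls off the work surface, if the arm or the gripper's body presses on something with over 40 N, if the wrist force passes 120 N, or if a joint passes its speed limit or range.

### The arm

A 7-joint arm with a two-finger parallel gripper is mounted at the origin on a cart in front of the work surface, level with it; the furniture and walls round the work are solid. World frame = base frame: x ahead of the robot, y to its left, z up, the work surface at z = 0. Lengths are in m, angles in rad, forces in N, time in s.
With the tool pointing down it reaches from about 0.4 to 0.85 m from the base axis. Payload 10.4 kg.
Tool frame: the origin (TCP) lies on the centre line of the jaws, within the pads' length; the fingertips stand manip.tcp_to_tips ahead of it and the grasp point (between the pads) lies 6 mm ahead of it (manip.tcp_to_tips is the distance from the TCP to the fingertips, in m); z points along the fingers, y is the direction in which the jaws open and shut (so a half turn about z gives the same grasp; the last joint's range is limited). The gripper opens to 87 mm and grips with 3 to 60 N. Pads are 19 mm wide; open, the fingers measure 117 mm over their backs; the gripper's body (75 mm by 190 mm) begins 51 mm behind the grasp point.
Start: joints at [-0.023, 0.332, -0.065, 1.46, 0.022, 1.35, -0.088], TCP at [0.625, 0, 0.248] pointing down, gripper open.
Joint ranges: [-2.6, 2.6], [-0.5, 2.12], [-1.47, 1.34], [0.16, 2.42], [-1.27, 4.41], [0.06, 2.06], [-2.6, 2.6]. Speed limits (rad/s): [2.22, 2.22, 2.79, 2.79, 3.14, 3.14, 3.14].

### API

Orientations are given as a unit quaternion [x, y, z, w].
In Python, from plant import manip gives the robot as it stands. The module is installed in compiled form; this text tells all that it offers. Calls block until the motion is done:
- manip.reach(position, orientation): joint-space move of the TCP to a pose.
- manip.move_l(position, rate=0.15, rot=None, contact_N=None): straight line of the TCP; rot=None keeps the orientation; rate is the mean speed in m/s. With contact_N (N) it stops when the force on the tool has changed by that much, and returns True; else False.
- manip.goto_joints(angles): joint-space move.
- manip.grip(opening, grip_force=None): finger opening in m; grip_force is the grip in N (None keeps the last); returns when the fingers have stopped.
- manip.sleep(seconds).
- manip.inverse_kinematics(position, orientation): joint angles nearest the present ones, or None.
- manip.capture(name): name is "scene" or "side" or "wrist"; returns the picture (420x560x3 uint8, red, green, blue); there is no depth.
- manip.get_calibration(name): a dict with "camera_matrix" (3x3 intrinsics, pixels), "T" (4x4, takes a point from camera to world coordinates). Camera axes: x right, y down, z forward; pixel columns grow to the right and rows downward; lengths in m; the calibration is good to about 2 mm. The wrist camera is an equidistant fisheye: a pixel r from the principal point sees the ray r / f radians off the axis. A picture is of the moment at which its call begins: read the wrist's pose just before it. get_calibration takes no time and is no camera call; for the wrist camera it gives the pose at the moment of the call.
A pose or a line that the arm cannot do raises manip.Unreachable and nothing moves.
- manip.sign_off(): hands the job in, once; it reports no verdict.
Trained networks look in the newest picture that a camera, given by its name, has taken for a name from the list of things; names that differ only in an ending like _2 or _b are one class to them, and where a whole thing is asked for, a point or a joint stands for the part that bears it (a point fixed in the world has none). Each returns a list of dicts, best first, with "conf" (0 to 1); they miss things now and then, are a little off and sometimes report something else, mostly with a low value. They report only what shows in the picture. A call takes as long as a camera call. They do not tell look-alikes from the thing itself.
- manip.look_for(camera, thing): "position" ([row, column] in pixels, amid what is visible of it).
- manip.spot_point(camera, thing): "position" ([row, column] in pixels: a listed point, or the origin of a listed thing).
Readings, each from a call of its own:
- manip.get_t(): time.
- manip.get_qpos(): joint angles.
- manip.get_qvel(): joint speeds.
- manip.get_effort(): joint torques, N m.
- manip.get_ee_pos(): TCP position.
- manip.get_tool_rot(): TCP orientation.
- manip.get_force(): force on the tool from outside, world axes, zero at the start.
- manip.get_wrist_torque(): the same for the moment, N m.
- manip.get_opening(): finger opening in m.
Only numpy, scipy, OpenCV 4.12 (cv2) and the standard library are available. Lean on these libraries where they do the work, as an engineer would, in place of code of your own. Each camera call takes 0.05 s, during which the arm holds its last target.

## Working session

There is one attempt and no reset: what is moved stays moved. The work goes in short steps, each a Python script; the robot and the scene stay as the last script left them, time stands still between calls to the robot, and variables do not carry over. Pictures are saved under pics/ and viewed, and the job is handed in when it is done.

```bash
mkdir -p pics
python3 - <<'E'
from plant import manip
import cv2,numpy as np
print(manip.get_t(),manip.tcp_to_tips,manip.get_tool_rot(),manip.get_ee_pos(),manip.get_opening())
for c in ["scene","side","wrist"]:
    im=manip.capture(c); cv2.imwrite(f"pics/{c}0.png",im[:,:,::-1])
    k=manip.get_calibration(c); print(c,np.round(k["camera_matrix"],1).tolist(),np.round(k["T"],3).tolist())
for th in ["test_button_top","ejector_tab","bay_mouth","tester","driver_center","tray","pass_liner","reject_liner","failed_driver_center"]:
    for c in ["scene","side"]:
        print(th,c,[(np.round(d["position"],1).tolist(),round(d["conf"],2)) for d in manip.spot_point(c,th)[:4]])
E
```

```text
0.0 0.025 [ 7.07102845e-01  7.07110355e-01 -5.23534546e-04 -4.87610077e-04] [6.24656774e-01 1.76107481e-05 2.46753986e-01] 0.0868314100105995
scene [[380.8, 0.0, 277.3], [0.0, 380.8, 211.3], [0.0, 0.0, 1.0]] [[0.611, -0.31, 0.728, -0.42], [-0.791, -0.27, 0.549, -0.862], [0.026, -0.912, -0.41, 0.753], [0.0, 0.0, 0.0, 1.0]]
side [[431.6, 0.0, 277.9], [0.0, 431.6, 218.3], [0.0, 0.0, 1.0]] [[-0.648, -0.617, 0.447, -0.16], [-0.762, 0.524, -0.381, 0.53], [0.001, -0.588, -0.809, 1.55], [0.0, 0.0, 0.0, 1.0]]
wrist [[325.2, 0.0, 279.1], [0.0, 325.2, 206.9], [0.0, 0.0, 1.0]] [[1.0, -0.001, -0.001, 0.625], [-0.001, -0.964, -0.267, 0.073], [-0.001, 0.267, -0.964, 0.385], [0.0, 0.0, 0.0, 1.0]]
test_button_top scene [([213.9, 162.7], 0.52)]
test_button_top side [([274.1, 269.5], 0.58), ([288.6, 282.6], 0.52), ([334.8, 200.9], 0.47)]
ejector_tab scene [([214.3, 173.5], 0.46)]
ejector_tab side [([330.8, 185.6], 0.54)]
bay_mouth scene [([229.8, 201.7], 0.58)]
bay_mouth side [([305.6, 216.7], 0.59)]
tester scene [([233.8, 178.7], 0.75)]
tester side [([329.2, 212.1], 0.68), ([276.5, 266.9], 0.66), ([220.2, 305.6], 0.28), ([306.5, 214.0], 0.22)]
driver_center scene [([223.1, 187.9], 0.54), ([253.0, 241.2], 0.46)]
driver_center side [([319.8, 203.5], 0.47)]
tray scene [([276.7, 322.8], 0.9)]
tray side [([329.2, 184.4], 0.74), ([220.0, 316.0], 0.57)]
pass_liner scene [([318.9, 413.9], 0.89), ([285.2, 332.1], 0.43)]
pass_liner side [([184.9, 370.3], 0.49)]
reject_liner scene []
reject_liner side []
failed_driver_center scene [([263.9, 316.9], 0.86)]
failed_driver_center side [([220.7, 302.8], 0.58)]
```

View pics/scene0.png

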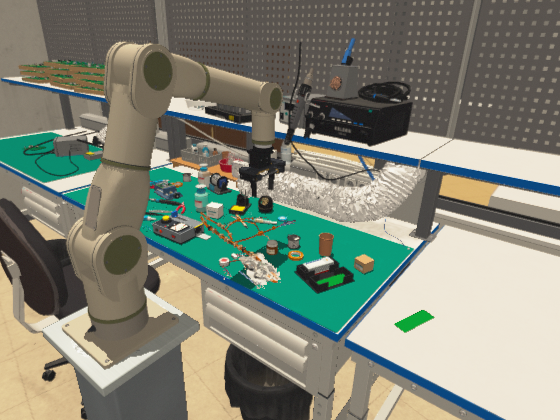

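View pics/side0.png

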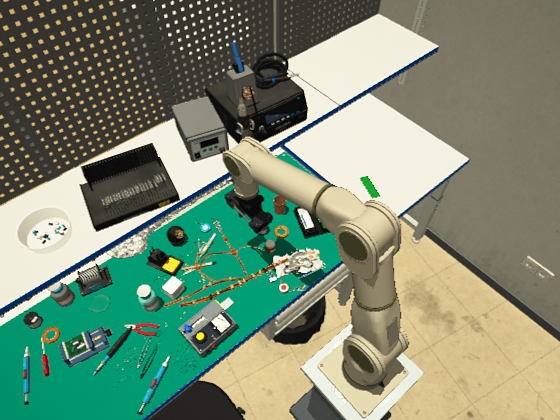

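View pics/wrist0.png

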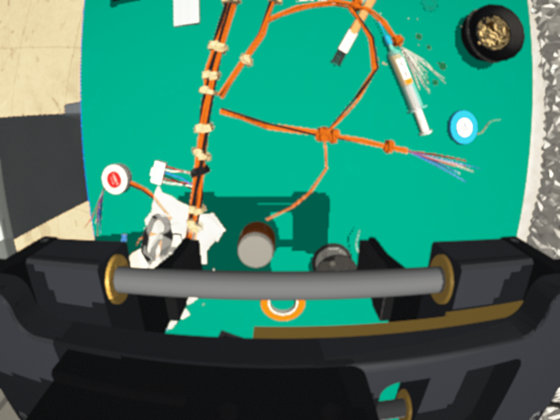

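The scene picture shows the tester at about (230,175), the tray at (276,322) and a loose green sheet on the white side table at (320,414). I'll zoom in on each.

Run:
```python
import cv2,numpy as np
s=cv2.imread("pics/scene0.png"); d=cv2.imread("pics/side0.png")
a=cv2.resize(s[200:255,140:220],(400,275),interpolation=cv2.INTER_CUBIC)
b=cv2.resize(s[250:300,285:365],(400,250),interpolation=cv2.INTER_CUBIC)
c=cv2.resize(d[290:360,170:250],(400,350),interpolation=cv2.INTER_CUBIC)
e=cv2.resize(d[190:260,270:350],(400,350),interpolation=cv2.INTER_CUBIC)
L=np.vstack([a,cv2.resize(b,(400,275))]);R=np.vstack([c,e]);R=cv2.resize(R,(400,550))
cv2.imwrite("pics/crop0.png",np.hstack([L,R]))
```

```text
(no output)
```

View pics/crop0.png

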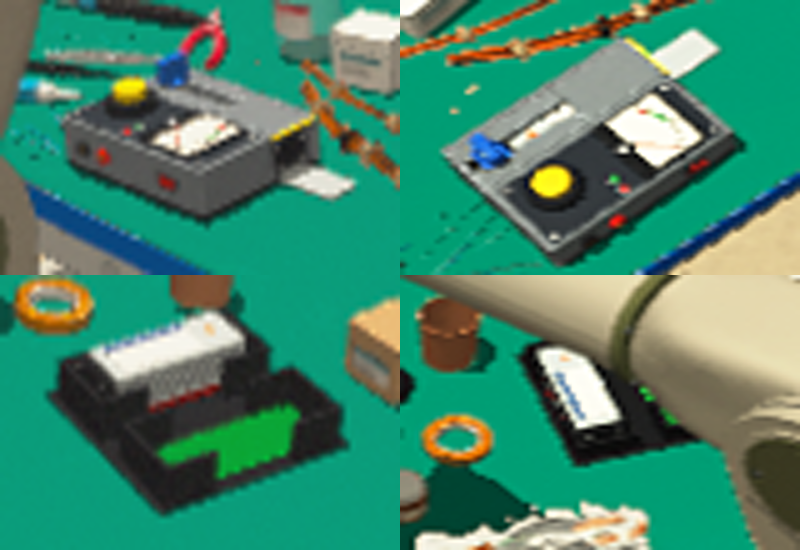

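```bash
cat > h.py <<'E'
from plant import manip
import cv2,numpy as np
from scipy.spatial.transform import Rotation as Ro
def ray(cam,rc,cal=None):
    k=cal or manip.get_calibration(cam); K=np.array(k["camera_matrix"]);T=np.array(k["T"])
    x=(rc[1]-K[0,2])/K[0,0]; y=(rc[0]-K[1,2])/K[1,1]
    if cam=="wrist":
        th=np.hypot(x,y); s=np.sin(th)/th if th>1e-9 else 1; v=np.array([x*s,y*s,np.cos(th)])
    else: v=np.array([x,y,1.])
    return T[:3,3],T[:3,:3]@v
def at(cam,rc,z,cal=None):
    o,d=ray(cam,rc,cal); return o+d*(z-o[2])/d[2]
def proj(cam,p,cal=None):
    k=cal or manip.get_calibration(cam); K=np.array(k["camera_matrix"]);T=np.array(k["T"])
    q=T[:3,:3].T@(np.array(p)-T[:3,3])
    if cam=="wrist":
        r=np.hypot(q[0],q[1]); th=np.arctan2(r,q[2]); x,y=q[0]/r*th,q[1]/r*th
    else: x,y=q[0]/q[2],q[1]/q[2]
    return np.array([K[1,1]*y+K[1,2],K[0,0]*x+K[0,2]])
def down(yaw):
    "tool down, jaw axis (tool y) at angle yaw from world x... start yaw=0 gives start pose (tool y=+x)"
    return (Ro.from_euler('z',yaw)*Ro.from_quat([0.70710678,0.70710678,0,0])).as_quat()
def save(c,n):
    cal=manip.get_calibration(c) ; im=manip.capture(c); cv2.imwrite(f"pics/{n}.png",im[:,:,::-1]); return cal
E
python3 - <<'E'
from h import *
print(Ro.from_quat(manip.get_tool_rot()).as_matrix().round(2).tolist())
for n,c,p,z in [("btn","scene",(218,166),.07),("btn","side",(337,201),.07),("tab","scene",(214,173.5),.061),("tab","side",(329,186.5),.061),("mouth","scene",(229.8,201.7),.0215),("mouth","side",(305.6,216.7),.0215),
 ("tray","scene",(276.7,322.8),0),("liner","scene",(285,332),.004),("decoy","scene",(319,414),0),("fd","scene",(264,317),.02),("fd","side",(220.7,302.8),.02)]:
    print(n,c,at(c,p,z).round(3))
E
```

```text
[[-0.0, 1.0, 0.0], [1.0, 0.0, 0.0], [0.0, 0.0, -1.0]]
btn scene [0.437 0.358 0.07 ]
btn side [0.439 0.375 0.07 ]
tab scene [0.494 0.383 0.061]
tab side [0.501 0.397 0.061]
mouth scene [0.522 0.24  0.021]
mouth side [0.522 0.254 0.022]
tray scene [ 0.579 -0.317  0.   ]
liner scene [ 0.551 -0.37   0.004]
decoy scene [ 0.563 -0.646  0.   ]
fd scene [ 0.609 -0.273  0.02 ]
fd side [ 0.605 -0.266  0.02 ]
```

Run:
```python
from h import *
manip.reach([0.49,0.23,0.25],down(0))
cal=save("wrist","w1")
print(manip.get_t(),manip.get_ee_pos().round(4))
for th in ["test_button_top","ejector_tab","bay_mouth","tester","driver_center"]:
    for d in manip.spot_point("wrist",th)[:3]: print(th,np.round(d["position"],1),round(d["conf"],2))
import pickle; pickle.dump(cal,open("cal_w1.pkl","wb"))
```

```text
2.1417 [0.4912 0.2282 0.2499]
ejector_tab [ 30.8 291. ] 0.69
bay_mouth [167.5 297.3] 0.86
bay_mouth [100.3 258.1] 0.58
tester [ 99.4 261.5] 0.55
driver_center [104.2 294.9] 0.63
```

View pics/w1.png

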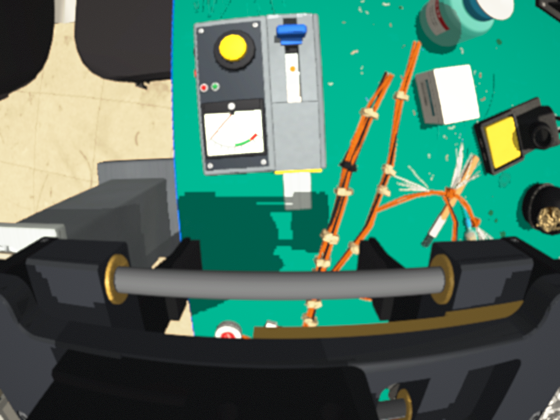

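Run:
```python
import cv2
s=cv2.imread("pics/w1.png"); cv2.imwrite("pics/w1c.png",cv2.resize(s[0:200,170:350],(720,800),interpolation=cv2.INTER_CUBIC)[:600]); 
cv2.imwrite("pics/w1d.png",cv2.resize(s[140:220,170:350],(720,320),interpolation=cv2.INTER_CUBIC))
```

```text
(no output)
```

View pics/w1c.png

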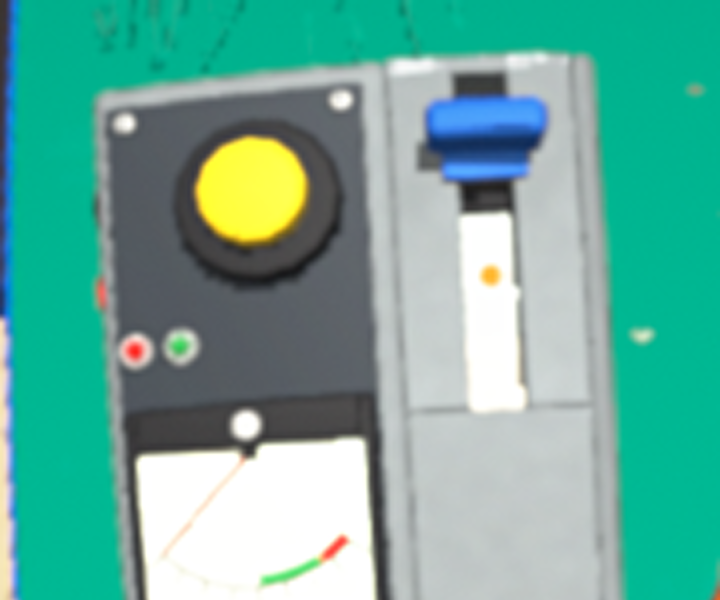

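View pics/w1d.png

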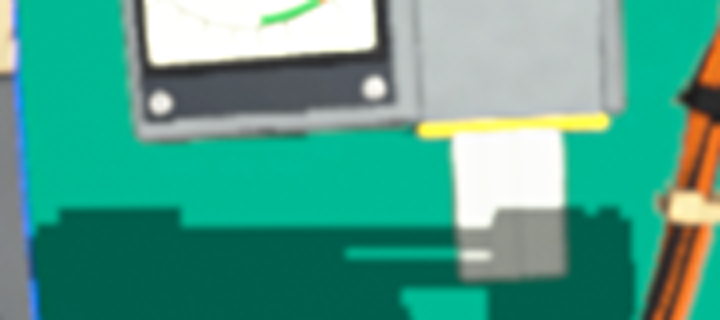

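Run:
```python
from h import *
import pickle; from scipy.optimize import least_squares
cal=pickle.load(open("cal_w1.pkl","rb"))
pts=[((84,66,48),(23.75,194.75)),((84,-66,48),(14.25,318.75)),((-84,66,48),(173.3,205)),((-84,-66,48),(168,325.5)),((-139,-36,6.5),(209.5,298))]
f=lambda p:np.concatenate([proj("wrist",np.r_[p[0]+np.cos(p[2])*a/1e3-np.sin(p[2])*b/1e3,p[1]+np.sin(p[2])*a/1e3+np.cos(p[2])*b/1e3,h/1e3],cal)-np.array(i) for (a,b,h),i in pts])
r=least_squares(f,[.48,.32,1.7]); p=r.x; print(p,np.round(r.fun,1))
R=np.array([[np.cos(p[2]),-np.sin(p[2])],[np.sin(p[2]),np.cos(p[2])]])
b=at("wrist",(47.5,232.75),.07,cal); print("btn",b,(R.T@(b[:2]-p[:2])).round(4))
t=at("wrist",(26.5,291.5),.072,cal); print("tab",t,(R.T@(t[:2]-p[:2])).round(4))
np.save("tester.npy",p)
for q in [(60,-36,72),(-84,-36,21.5)]:
    w=np.r_[p[:2]+R@np.array(q[:2])/1e3,q[2]/1e3]; print(w.round(4),proj("scene",w).round(1),proj("side",w).round(1),proj("wrist",w,cal).round(1))
```

```text
[0.47150241 0.32987801 1.6184984 ] [-1.7 -0.6 -1.1  0.6  2.1 -1.4  0.8  1.1 -0.3  0.2]
btn [0.44647722 0.37358431 0.07      ] [0.0448 0.0229]
tab [0.50328079 0.39374386 0.072     ] [ 0.0623 -0.0348]
[0.5046 0.3915 0.072 ] [210.3 174.1] [326.1 186.7] [ 28.6 292.9]
[0.5115 0.2477 0.0215] [230.1 198.6] [306.5 219.7] [166.4 297.1]
```

```bash
cat >> h.py <<'E'
P=np.load("tester.npy"); YT=P[2]-np.pi/2
def tw(x,y,z):
    c,s=np.cos(P[2]),np.sin(P[2]); return [P[0]+c*x-s*y,P[1]+s*x+c*y,z]
E
python3 - <<'E'
from h import *
b=[0.4468,0.3735]
manip.grip(0.0,10)
manip.reach([*b,0.115],down(YT))
f0=manip.get_force(); print(manip.get_t(),manip.get_ee_pos(),f0.round(2))
hit=manip.move_l([*b,0.086],rate=0.03,contact_N=7.0)
t=manip.get_t(); print(hit,t,manip.get_ee_pos(),(manip.get_force()-f0).round(2))
manip.sleep(1.5); print((manip.get_force()-f0).round(2),manip.get_ee_pos()[2])
save("wrist","press"); save("side","press_s")
manip.sleep(2.2)
manip.move_l([*b,0.12],rate=0.1)
print(manip.get_t()-t,(manip.get_force()-f0).round(2))
save("wrist","press2")
E
```

```text
4.7417 [0.44827074 0.37254916 0.11602546] [ 0.44 -0.99 -0.14]
True 5.5417 [0.44682181 0.37334488 0.08954448] [-1.18  0.22  4.91]
[-1.64 -0.05  7.05] 0.08950854837102001
4.258300000000001 [-0.93  0.63 -0.19]
```

Run:
```python
import cv2,numpy as np
a=cv2.imread("pics/press.png");b=cv2.imread("pics/press2.png");c=cv2.imread("pics/press_s.png")
cv2.imwrite("pics/pp.png",np.vstack([np.hstack([a[120:420,120:460],b[120:420,120:460]]),np.hstack([cv2.resize(c[290:370,150:250],(340,272)),np.zeros((272,340,3),np.uint8)])]))
```

```text
(no output)
```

View pics/pp.png

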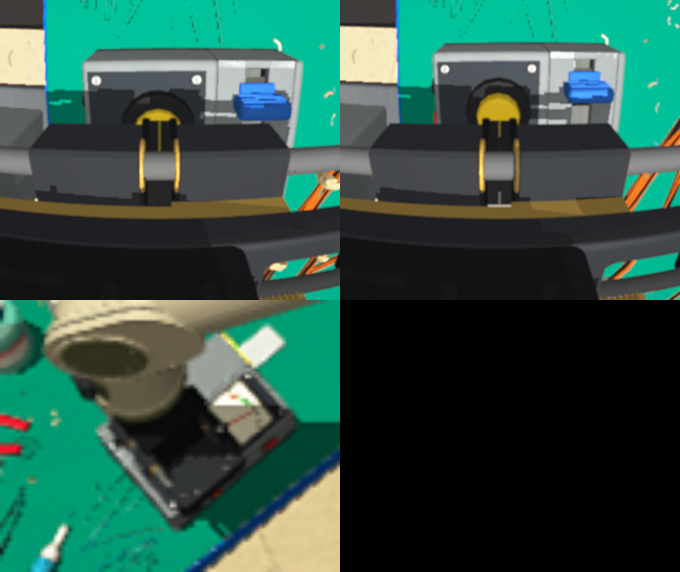

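The crops of the press show shut fingers centred on the yellow button, with the needle risen but short of the red. After release the button is up. Next is the ejector.

```bash
python3 - <<'E'
from h import *
q=down(YT)
manip.move_l(tw(.090,-.036,.115),rate=0.2,rot=q)
manip.move_l(tw(.090,-.036,.081),rate=0.1)
f0=manip.get_force(); print(manip.get_t(),f0.round(2))
hit=manip.move_l(tw(.016,-.036,.081),rate=0.05,contact_N=16)
manip.sleep(0.2)
e=manip.get_ee_pos(); c,s=np.cos(P[2]),np.sin(P[2]); d=e[:2]-P[:2]
print(hit,(c*d[0]+s*d[1]).round(4),(-s*d[0]+c*d[1]).round(4),e[2],(manip.get_force()-f0).round(2))
save("wrist","ej1"); save("side","ej1s"); save("scene","ej1c")
E
python3 - <<'E'
import cv2,numpy as np
b=cv2.imread("pics/ej1.png");c=cv2.imread("pics/ej1s.png");d=cv2.imread("pics/ej1c.png")
cv2.imwrite("pics/ejj.png",np.hstack([cv2.resize(b,(400,300)),cv2.resize(np.vstack([cv2.resize(c[280:370,150:270],(400,300)),cv2.resize(d[190:280,140:260],(400,300))]),(400,300))]))
E
```

```text
10.8667 [ 0.27 -0.06  0.8 ]
True 0.0228 -0.0362 0.0813164180331333 [ 1.73  5.11 -0.59]
```

View pics/ejj.png

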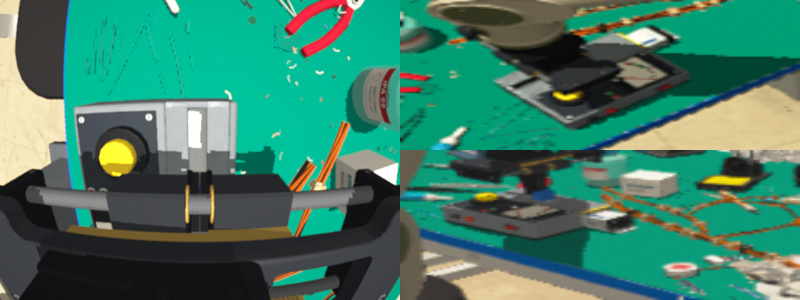

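```bash
python3 - <<'E'
from h import *
manip.move_l(tw(.090,-.036,.081),rate=0.12)
manip.move_l(tw(.090,-.036,.13),rate=0.2)
manip.grip(0.066,10)
manip.move_l(tw(-.17,-.036,.15),rate=0.25)
cal=save("wrist","d1"); save("side","d1s"); import pickle; pickle.dump(cal,open("cal_d1.pkl","wb"))
print(manip.get_t())
for th in ["driver_center","bay_mouth","ejector_tab"]:
    for d in manip.spot_point("wrist",th)[:3]: print(th,np.round(d["position"],1),round(d["conf"],2))
E
python3 - <<'E'
import cv2,numpy as np
b=cv2.imread("pics/d1.png");c=cv2.imread("pics/d1s.png")
cv2.imwrite("pics/d1j.png",np.hstack([b[:,100:500],cv2.resize(c[280:370,150:270],(400,420))]))
E
```

```text
16.1583
driver_center [338.9 179.9] 0.27
bay_mouth [106.3 279.1] 0.73
```

View pics/d1j.png

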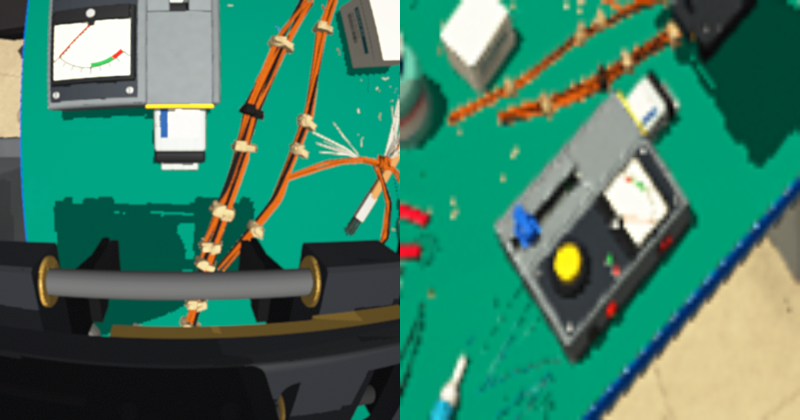

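Run:
```python
from h import *
import pickle; cal=pickle.load(open("cal_d1.pkl","rb"))
c,s=np.cos(P[2]),np.sin(P[2])
for n,p,z in [("endL",(152,255),.0365),("endR",(151,304),.0365),("h1",(110,350),0),("h2",(205,312),0),("h3",(305,285),0),("tong",(167,283),.0065)]:
    w=at("wrist",p,z,cal); d=w[:2]-P[:2]; print(n,w.round(4),(c*d[0]+s*d[1]).round(4),(-s*d[0]+c*d[1]).round(4))
```

```text
endL [0.494  0.2103 0.0365] -0.1205 -0.0167
endR [0.5318 0.213  0.0365] -0.1196 -0.0547
h1 [0.5737 0.2494 0.    ] -0.0853 -0.0982
h2 [0.5454 0.1606 0.    ] -0.1726 -0.0658
h3 [0.5267 0.0526 0.    ] -0.2796 -0.0419
tong [0.5168 0.1953 0.0065] -0.1366 -0.0389
```

```bash
python3 - <<'E'
from h import *
manip.grip(0.056,10)
manip.move_l(tw(-.107,-.036,.09),rate=0.2)
manip.move_l(tw(-.107,-.036,.040),rate=0.1,contact_N=12)
print(manip.get_ee_pos().round(4))
manip.grip(0.03,50)
print("open",manip.get_opening(),manip.get_t())
f0=manip.get_force()
h=manip.move_l(tw(-.210,-.036,.040),rate=0.07,contact_N=25)
print(h,manip.get_opening(),(manip.get_force()-f0).round(2))
save("side","p1"); save("wrist","p1w"); save("scene","p1c")
print(manip.get_t())
E
python3 - <<'E'
import cv2,numpy as np
b=cv2.imread("pics/p1w.png");c=cv2.imread("pics/p1.png");d=cv2.imread("pics/p1c.png")
cv2.imwrite("pics/p1j.png",np.hstack([b[:,100:500],np.vstack([cv2.resize(c[260:350,180:300],(400,300)),cv2.resize(d[190:280,150:270],(400,300))])[:420]]))
E
```

```text
[0.513  0.2247 0.0405]
open 0.039636241783332145 18.5167
False 0.039739578894162166 [ 1.24  0.57 -0.41]
20.2917
```

View pics/p1j.png

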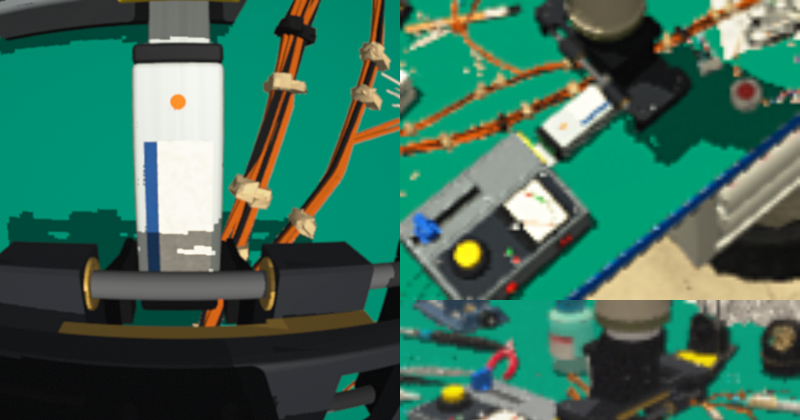

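The driver is clear of the mouth, label up. I'll lift it, lay it down and let go.

Run:
```python
from h import *
e=manip.get_ee_pos()
manip.move_l([e[0],e[1]-.005,.085],rate=0.12)
manip.move_l([.45,.085,.085],rate=0.15,rot=down(0))
manip.move_l([.45,.085,.040],rate=0.08,contact_N=15)
f0=manip.get_force()
h=manip.move_l([.45,.085,.0335],rate=0.02,contact_N=5)
print(h,manip.get_ee_pos().round(4),manip.get_t(),manip.get_opening())
save("scene","l0")
manip.grip(0.06,10); manip.sleep(0.3)
manip.move_l([.45,.085,.15],rate=0.2)
manip.move_l([.45,.06,.22],rate=0.2)
cal=save("wrist","l1"); import pickle; pickle.dump(cal,open("cal_l1.pkl","wb"))
print(manip.get_t())
for th in ["driver_center"]:
    for d in manip.spot_point("wrist",th)[:3]: print(th,np.round(d["position"],1),round(d["conf"],2),at("wrist",d["position"],.015,cal).round(4))
```

```text
True [0.4503 0.085  0.0339] 22.55 0.039372995337399526
24.8917
driver_center [125.7 281.8] 0.95 [0.4518 0.1258 0.015 ]
```

View pics/l1.png

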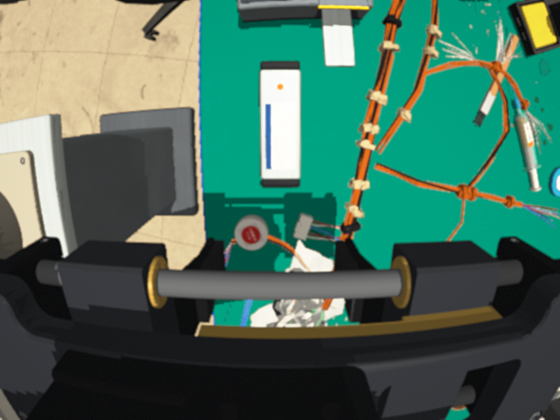

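Run:
```python
from h import *
import pickle; cal=pickle.load(open("cal_l1.pkl","rb"))
w=[at("wrist",p,.03,cal)[:2] for p in [(62,261),(60.5,300),(186,262),(185.5,300)]]
print(np.round(w,4),np.mean(w,0).round(4))
manip.reach([.57,-.39,.25],down(0))
cal=save("wrist","t1"); pickle.dump(cal,open("cal_t1.pkl","wb"))
print(manip.get_t())
for th in ["tray","pass_liner","failed_driver_center","reject_liner"]:
    for d in manip.spot_point("wrist",th)[:3]: print(th,np.round(d["position"],1),round(d["conf"],2),at("wrist",d["position"],.005,cal).round(4))
```

```text
[[0.4312 0.1909]
 [0.4697 0.1924]
 [0.4314 0.0646]
 [0.4704 0.0652]] [0.4506 0.1283]
26.7
tray [120.5 290. ] 0.89 [ 0.5833 -0.3169  0.005 ]
pass_liner [148.9 278.3] 0.74 [ 0.5697 -0.3504  0.005 ]
pass_liner [117.2 291.5] 0.64 [ 0.585 -0.313  0.005]
failed_driver_center [ 89.5 306.5] 0.89 [ 0.6023 -0.28    0.005 ]
reject_liner [ 87.1 303.1] 0.95 [ 0.5983 -0.2772  0.005 ]
```

View pics/t1.png

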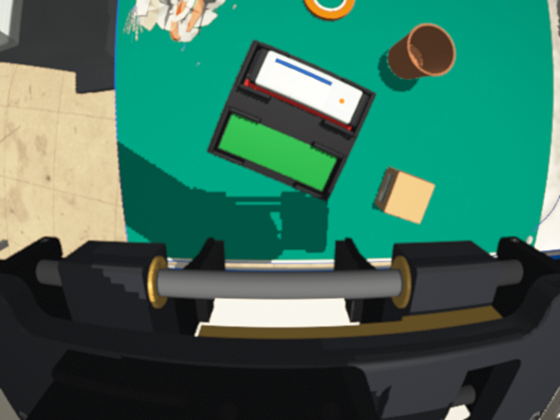

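Run:
```python
import cv2
s=cv2.imread("pics/t1.png"); cv2.imwrite("pics/t1c.png",cv2.resize(s[35:205,195:385],(665,595),interpolation=cv2.INTER_CUBIC))
```

```text
(no output)
```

View pics/t1c.png

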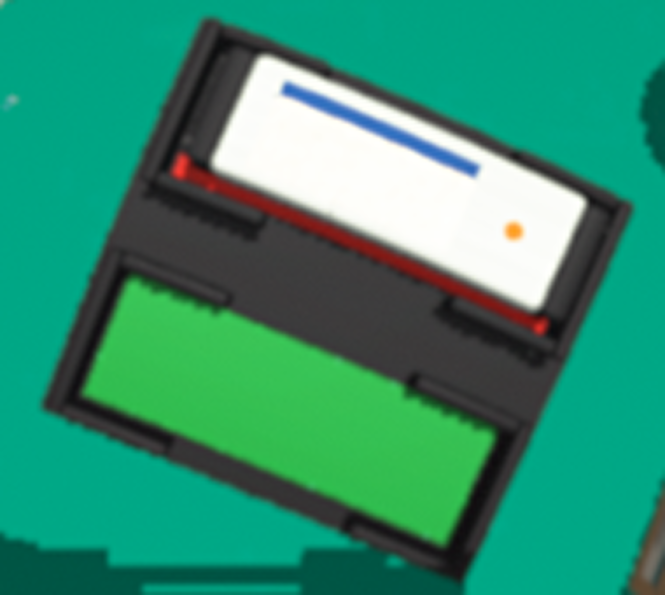

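Run:
```python
from h import *
import pickle; from scipy.optimize import minimize
cal=pickle.load(open("cal_t1.pkl","rb"))
im=cv2.imread("pics/t1.png").astype(int); B,G,R=im[...,0],im[...,1],im[...,2]
m=((G>120)&(B<110)&(G-R>80)).astype(np.uint8); m[:90]=0;m[210:]=0;m[:,:200]=0;m[:,350:]=0
S=8; y0,x0=95,200; M=cv2.resize(m[y0:y0+110,x0:x0+150]*255,None,fx=S,fy=S,interpolation=cv2.INTER_LINEAR)>127
print(m.sum())
def loss(p):
    c,s=np.cos(p[2]),np.sin(p[2]); pl=[]
    L=[(67,22),(67,-22),(-67,-22),(-67,22)]
    for a,b in L:
        q=proj("wrist",[p[0]+(c*a-s*b)/1e3,p[1]+(s*a+c*b)/1e3,.0055],cal)
        pl.append([(q[1]-x0+.5)*S,(q[0]-y0+.5)*S])
    im=np.zeros(M.shape,np.uint8); cv2.fillPoly(im,[np.round(pl).astype(int)],1)
    return np.logical_xor(im>0,M).mean()/M.mean()
r=minimize(loss,[.57,-.353,-.4],method="Nelder-Mead",options=dict(initial_simplex=np.array([[.57,-.353,-.4],[.575,-.353,-.4],[.57,-.348,-.4],[.57,-.353,-.36]]),xatol=1e-5,fatol=1e-6))
p=r.x;print(p,r.fun); np.save("liner.npy",p)
c,s=np.cos(p[2]),np.sin(p[2])
# edges check
for a,b,z in [(73.5,-28.5,30),(-73.5,-28.5,30),(73.5,108.5,30),(-73.5,108.5,30),(0,80,35.5),(67,22,5.5),(67,-22,5.5),(-67,-22,5.5),(-67,22,5.5)]:
    q=proj("wrist",[p[0]+(c*a-s*b)/1e3,p[1]+(s*a+c*b)/1e3,z/1e3],cal); print(a,b,"crop",((q[1]-195+.5)*3.5).round(0),((q[0]-35+.5)*3.5).round(0))
```

```text
4331
[ 0.5688854  -0.35328014 -0.40483248] 0.07689427536969451
73.5 -28.5 crop 463.0 586.0
-73.5 -28.5 crop 44.0 411.0
73.5 108.5 crop 637.0 205.0
-73.5 108.5 crop 211.0 15.0
0 80 crop 394.0 183.0
67 22 crop 497.0 429.0
67 -22 crop 444.0 545.0
-67 -22 crop 84.0 393.0
-67 22 crop 132.0 273.0
```

Run:
```python
from h import *
L=np.load("liner.npy")
manip.reach([.47,-.05,.16],down(0))
manip.move_l([.4505,.1283,.12],rate=0.25)
print(manip.get_opening())
manip.move_l([.4505,.1283,.034],rate=0.12,contact_N=12)
print(manip.get_ee_pos().round(4))
manip.grip(0.03,40); print(manip.get_opening())
manip.move_l([.4505,.1283,.15],rate=0.15)
cal=save("wrist","g1"); save("side","g1s")
print(manip.get_t(),manip.get_opening(),manip.get_qpos().round(2))
for y in (L[2]+np.pi/2,L[2]-np.pi/2):
    print(y,manip.inverse_kinematics([L[0],L[1],.12],down(y)))
```

```text
0.059766789158789184
[0.451  0.1282 0.0346]
0.03993947648343174
31.55 0.03950384108263159 [-0.31  0.08 -0.07  1.98  0.01  1.09 -0.38]
1.165963842517632 [ 0.29594817  0.52515429  0.26341668  1.49076597 -0.1438559   1.14468649
  1.75095514]
-1.9756288110721612 [ 0.14761995  0.55243374  0.47315797  1.50000544 -0.26471603  1.15302264
 -1.30748872]
```

View pics/g1.png

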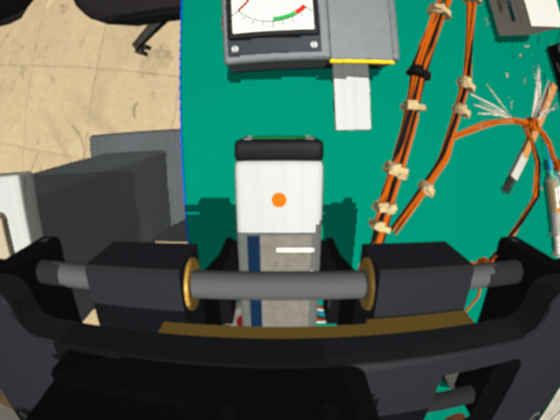

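```bash
python3 - <<'E'
from h import *
L=np.load("liner.npy"); q=down(L[2]-np.pi/2)
e=manip.get_ee_pos()
for z in (.146,.116): print(proj("wrist",[e[0],e[1]+.065,e[2]-.034+.0+(z-.116)]).round(1))
manip.move_l([.45,-.05,.15],rate=0.25)
manip.move_l([.54,-.30,.15],rate=0.22,rot=q)
manip.move_l([L[0],L[1],.10],rate=0.2)
save("wrist","b1"); save("scene","b1c"); save("side","b1s")
print(manip.get_t(),manip.get_ee_pos().round(4),manip.get_opening(),(Ro.from_quat(manip.get_tool_rot()).as_matrix()[:,0]).round(3),np.cos(L[2]),np.sin(L[2]))
E
python3 - <<'E'
import cv2,numpy as np
b=cv2.imread("pics/b1.png");c=cv2.imread("pics/b1s.png");d=cv2.imread("pics/b1c.png")
cv2.imwrite("pics/b1j.png",np.hstack([b[:,80:480],np.vstack([cv2.resize(c[170:270,260:380],(400,300)),cv2.resize(d[230:310,280:400],(400,266))])[:420+100]][:1]) if 0 else np.hstack([b[:,80:480],cv2.resize(np.vstack([c[170:260,260:380],d[225:315,280:400]]),(400,420))]))
E
```

```text
[137.4 279.8]
[134.2 279.8]
35.2333 [ 0.5694 -0.3524  0.1013] 0.03976278088213138 [ 0.92  -0.393  0.002] 0.9191683886071769 -0.39386479074078934
```

View pics/b1j.png

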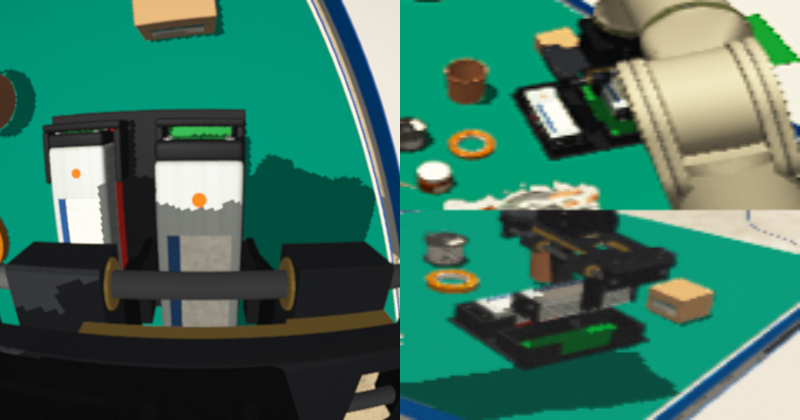

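Run:
```python
from h import *
L=np.load("liner.npy");c,s=np.cos(L[2]),np.sin(L[2])
for a,b,z in [(67,22,5.5),(67,-22,5.5),(68.5,23.5,30),(68.5,-23.5,30),(73.5,28.5,30),(73.5,-28.5,30),(80,-33,4),(80,113,4)]:
    q=proj("wrist",[L[0]+(c*a-s*b)/1e3,L[1]+(s*a+c*b)/1e3,z/1e3]); print(a,b,z,((q[1]-230)*6).round(),((q[0]-100)*6).round())
im=cv2.imread("pics/b1.png"); cv2.imwrite("pics/b1z.png",cv2.resize(im[100:180,230:330],(600,480),interpolation=cv2.INTER_CUBIC))
```

```text
67 22 5.5 119.0 166.0
67 -22 5.5 489.0 166.0
68.5 23.5 30 84.0 158.0
68.5 -23.5 30 525.0 158.0
73.5 28.5 30 37.0 112.0
73.5 -28.5 30 572.0 113.0
80 -33 4 580.0 60.0
80 113 4 -584.0 95.0
```

View pics/b1z.png

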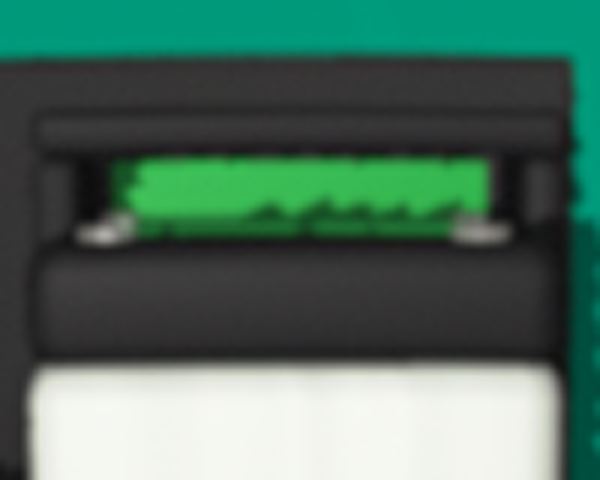

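```bash
python3 - <<'E'
from h import *
L=np.load("liner.npy")
h1=manip.move_l([L[0],L[1],.047],rate=0.08,contact_N=12); print(h1,manip.get_ee_pos().round(4))
h2=manip.move_l([L[0],L[1],.0392],rate=0.02,contact_N=5)
print(h2,manip.get_ee_pos().round(4),manip.get_force().round(1))
if not h1 and manip.get_ee_pos()[2]<.042:
    manip.grip(0.054,10); manip.sleep(.2)
    manip.move_l([L[0],L[1],.13],rate=0.15)
    manip.move_l([L[0]-.09*np.cos(L[2]),L[1]-.09*np.sin(L[2]),.2],rate=0.2)
save("wrist","f1"); save("scene","f1c")
print(manip.get_t())
E
python3 - <<'E'
from h import *
L=np.load("liner.npy");c,s=np.cos(L[2]),np.sin(L[2])
for a,b,z in [(65,20,35.5),(65,-20,35.5),(-65,20,35.5),(-65,-20,35.5),(0,0,35.5)]:
    print(a,b,proj("wrist",[L[0]+(c*a-s*b)/1e3,L[1]+(s*a+c*b)/1e3,z/1e3]).round(1))
E
```

```text
False [ 0.5691 -0.3536  0.0473]
True [ 0.5691 -0.3533  0.0399] [-0.6  0.6  5. ]
38.8167
65 20 [ 31.9 257.6]
65 -20 [ 31.9 301.4]
-65 20 [169.9 258.1]
-65 -20 [169.9 300.8]
0 0 [ 99.9 279.5]
```

View pics/f1.png

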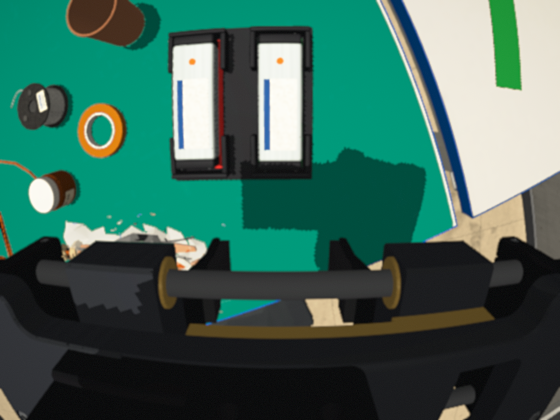

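Run:
```python
from h import *
save("side","z"); 
a=cv2.imread("pics/f1.png")[15:185,160:325]; b=cv2.imread("pics/f1c.png")[195:310,140:380]; c=cv2.imread("pics/z.png")[280:370,150:270]
cv2.imwrite("pics/zz.png",np.hstack([cv2.resize(a,(400,412)),np.vstack([cv2.resize(b,(400,192)),cv2.resize(c,(400,220))])]))
```

```text
(no output)
```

View pics/zz.png

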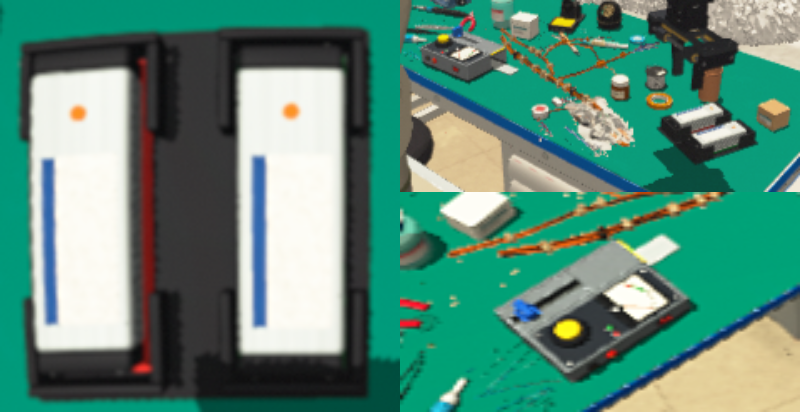

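The driver lies flat between the walls of the green slot. The ejector tab is back, the button is up and nothing touches the gripper.

```bash
python3 -c "
from plant import manip
manip.sign_off(); print(manip.get_t())"
```

```text
the job is handed in; nothing more can be done
the job is handed in; nothing more can be done
```

The driver was tested, drawn out and set in the green slot. I handed the job in at about 39 s of the 72 s allowed; no verdict was reported.

- **Test:** I held the yellow button for about 4 s, with roughly 7 N on it, more than its 5 N spring needs. The picture taken 1.5 s into the hold showed the needle well short of the red. I did not watch it after that, so the margin rests on the hold time.
- **Ejecting and laying down:** I pushed the ejector to its stop, where the fingers met 16 N. The driver stood out of the mouth and the tab sprang back by itself. I drew the driver out by that end, laid it flat on the mat and let go.
- **Placing:** I took it again by its middle and lowered it until it touched the liner at the expected height. I used the green liner in the tray, which is nearer the robot's base than the green sheet on the side table.
- **Last checks:** The final pictures show the driver flat between the walls, label up, within about 1 to 2 mm of the liner's centre. The button is up, the ejector is back at rest and the gripper is clear. The failed driver and the other bench things look unmoved. I judged that by eye and did not measure it.

No check failed. The only disagreement was small: the scene and side cameras differed by about 15 mm on the tester at first, so I used the closer wrist-camera fit, which was good to about 2 mm.

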